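Turn the cutter carousel to its stop and hang up the pastry cutter

ROBOT

A 6-joint arm with a two-finger parallel gripper is mounted at the origin on the work surface. World frame = base frame: x ahead of the robot, y to its left, z up, the work surface at z = 0. Lengths are in mm, angles in degrees, forces in N, time in s.
With the tool pointing down it reaches from about 300 to 850 mm from the base axis. Payload 4.2 kg.
Tool frame: the origin (TCP) lies midway between the tips of the shut fingers; the grasp point (between the pads) lies 19 mm behind it; z points along the fingers, y is the direction in which the jaws open and shut (so a half turn about z gives the same grasp; the last joint's range is limited). The gripper opens to 91 mm and grips with 3 to 60 N. Pads are 32 mm wide; open, the fingers measure 118 mm over their backs; the gripper's body (76 mm by 178 mm) begins 60 mm behind the grasp point.
Start: joints at [75.516, 18.312, 89.639, -0, 72.044, -1.146], TCP at [132.655, 559.505, 213.976] pointing down, gripper open.
Joint ranges: [-177.97, 177.97], [-48.28, 115.42], [12.27, 149.76], [-77.06, 257.06], [2.81, 150.46], [-146.56, 146.56]. Speed limits (degrees/s): [147.25, 147.25, 180, 180, 180, 180].

INTERFACE

Orientations are given as [roll, pitch, yaw] about the fixed x, y, z axes, in that order (R = Rz(yaw) Ry(pitch) Rx(roll)).
In Python, from workcell import * gives the robot as it stands.
- The arm moves only by the tool arm_command, never from a script. Its argument "deltas" is text: rows parted by semicolons, each of 7 numbers parted by spaces: the shift along the tool's x, y, z in mm, then the turn, a rotation vector about the tool's x, y, z in degrees, then the finger opening in mm, from 0 to 91.2. In form: x y z wx wy wz hand; .... A call has 1 to 5 rows; each row shifts and turns the commanded pose from where the row before left it, along the tool's axes as they then stand; what a row does not reach is not made up. A row lasts 1/8 s, in which the tool goes at most 62.5 mm and 10.7 degrees, less where a joint would pass 70% of its speed; a pose out of reach is approached as far as the arm can. A call is refused whole if a number of a shift passes 62.5 or a number of a turn 10.7, either way. A call with a gripper value outside its range is refused whole. The fingers move at their own pace and stop on an object; "force" is the grip in N (left out, the last holds). Time passes only in rows, so rows that do not move let the fingers close. It gives the time, the measured TCP pose, the force and the opening at its end, in the units of the state.
- state(): the state, without advancing time (a new reading comes with each control period).
- grab_frame(name): name is "scene" or "side" or "wrist"; returns the picture (420x560x3 uint8, red, green, blue); there is no depth.
- camera_model(name): a dict with "fx", "fy", "cx", "cy" (pixels), "rvec" (rotation vector, rad) and "tvec" (3), from world to camera coordinates, as OpenCV has them; the wrist camera has in their place "mount" (4x4, takes a point from camera to tool coordinates, whose origin is the TCP and whose axes are the flange's). Camera axes: x right, y down, z forward; pixel columns grow to the right and rows downward; lengths in mm; the calibration is good to about 2 mm. A picture is of the moment at which its call begins: read the wrist's pose just before it. camera_model takes no time and is no camera call.
- job_done(): hands the job in, once; it reports no verdict.
The state is a dict: "time_s": time; "qpos": joint angles; "qvel": joint speeds; "effort": joint torques, N m; "ee_pos": TCP position; "ee_rot": TCP orientation; "force": force on the tool from outside, world axes, zero at the start; "torque": the same for the moment, N m; "gripper_width": finger opening in mm.
Only numpy, scipy, OpenCV 4.12 (cv2) and the standard library are available. Lean on these libraries where they do the work, as an engineer would, in place of code of your own. Each camera call takes 0.05 s, during which the arm holds its last target. There are 200 camera calls.

TASK

Turn the cutter carousel clockwise (seen from above) until it comes up against its stop, so that its empty branch faces you, without forcing it. Then hang the orange-knobbed pastry cutter from the bench on that empty branch by its arched strap, in the groove between the two red discs, gently, and let go. Leave the moulds and the shaker where they stand.

Things in the scene. Friction and masses are not known exactly. Their poses are not given: they have to be found in the camera images.
- foot: Carousel's black round fixed foot, 150 mm across, 50 high; origin under its centre, on the turning axis. A rubber-cushioned stop for the rack is hidden in it. Where it is set differs every time and cannot be seen or measured, only felt: the empty branch comes to rest within 0.35 rad either side of straight towards the robot (-x). The cushion gives 10 N m per rad (0.8 N per mm at the seat).
- rack: The carousel's turning part: 22 mm post, top 215 mm above the bench, with 4 level branches at 90 degrees. Origin on the axis at bench level, z up. The empty branch lies along its own -x and starts 0.7 to 1.4 rad counterclockwise (from above) of -x world; small cutters are fixed on the others, out to 143 mm from the axis, 105 to 229 mm high. Stiff (0.36 N m), stays where left. Over 20 N is forcing.
- seat (a point): Point on top of the empty branch, mid-groove: 112 mm from the axis, 195 mm above the bench; axes as the rack's (-x outwards, z up). Turning the rack takes a push of about 3 N here, clearly more once the stop is met.
- branch_end (a point): Middle of the empty branch's outer end face, 128 mm from the axis, 190 mm above the bench. The branch is a 10 mm round bar with two red discs, 24 mm across, 4 mm thick, centred 98 and 126 mm from the axis; the groove between them is 24 mm wide. Between the 44 mm hub and the inner disc, 22 to 96 mm from the axis, the bar is bare, room for a finger to push from the side.
- knob (a point): Centre of the orange square knob on top of the loose pastry cutter, its grip: 22 x 22 mm, faces along the cutter's x and y, 38 mm tall: 24 mm of it below this point down to the strap's top, 14 mm above. 118 mm above the ring's lower edge.
- strap (a point): Middle of the underside of the cutter's arched strap (16 mm wide along x, 4 thick), 28 mm below the knob's centre; axes as the cutter's. The window under it, 56 mm wide (y), 50 mm high, is open along x, either way round: the branch's end goes in there from outside, and this point comes to rest on the seat.
- cutter: The whole loose cutter (about 0.22 kg, varies), standing upright on the bench; origin under the centre of its steel ring, z up. Ring 62 mm across, 40 mm high; strap on two legs at y = +-31 mm, its underside 90, its top 94, the knob's top 132 mm above the ring's lower edge.
- mould_a: Bystander: brown paper baking mould filled with dough, 98 mm across, 77 mm high; origin at the centre of its underside.
- mould_b: Bystander: a second mould like it; origin at the centre of its underside.
- shaker: Bystander: metal sugar shaker, 60 mm across, 100 mm high; origin at the centre of its underside.
Not all that is in view belongs to the job. Of the things that look like the foot, the middle-sized one is meant.

How it is judged:
By the outcome, as a careful person would: the job done as asked, in the order asked, and still so for the second after the job is handed in, with the robot touching nothing.
It also fails if it takes over 72 s, if anything falls off the work surface, if the arm or the gripper's body presses on something with over 40 N, if the wrist force passes 120 N, or if a joint passes its speed limit or range.

## Working session

There is one attempt and no reset: what is moved stays moved. The work goes in short steps, Python scripts to look and compute and a tool call to move; the robot and the scene stay as the last step left them, time stands still between calls to the robot, and variables do not carry over. Pictures are saved under pics/ and viewed, about 8 in all and at most 12, crops included, and the job is handed in when it is done.

Besides the shell and the picture viewer there is one more tool, called after "Call:" as name(argument=value, ...) on one line, values as JSON. arm_command: Moves the arm, as the interface text tells. Its arguments: {"type":"object","properties":{"deltas":{"type":"string"},"force":{"type":"number"}},"required":["deltas"]}

```bash
mkdir -p pics; ls; python3 - <<'E'
from workcell import *
import cv2,numpy as np
print(state())
for n in("scene","side"):
    cv2.imwrite(f"pics/{n}0.png",grab_frame(n)[:,:,::-1]); m=camera_model(n);print(m)
    R=cv2.Rodrigues(np.array(m["rvec"],float))[0];print(-R.T@np.array(m["tvec"]).ravel())
print(camera_model("wrist"))
E
```

```text
pics
{'time_s': 0.0, 'qpos': array([ 7.55158618e+01,  1.83530072e+01,  8.97063558e+01, -1.86632263e-03,
        7.20421797e+01, -1.14548503e+00]), 'qvel': array([ 0.00943069,  0.03943946,  0.02817672, -0.08806534,  0.05419642,
        0.06764531]), 'effort': array([-4.28345456e-04, -4.12480259e+01, -2.31969184e+01,  7.29902484e-02,
        4.59994655e-02, -1.26667173e-04]), 'ee_pos': array([132.53748713, 559.00817105, 213.10691261]), 'ee_rot': array([-1.79898442e+02, -2.55930224e-04,  1.66661924e+02]), 'force': array([ 0.38120842,  0.21793639, -0.35830693]), 'torque': array([0.02019476, 0.06518351, 0.0064504 ]), 'gripper_width': 90.83037064274312}
{'fx': 384.1273613519885, 'fy': 384.1273613519885, 'cx': 280.0836288682789, 'cy': 210.97550678450304, 'rvec': array([ 1.04395886,  2.4570122 , -1.01692668]), 'tvec': array([ 423.79814089, -205.35866575, 1363.66153928])}
[1078.99861321  475.33116433  831.36761811]
{'fx': 436.42436318832716, 'fy': 436.42436318832716, 'cx': 271.6540249911454, 'cy': 202.13374927930994, 'rvec': array([ 2.37569124, -0.23393481,  0.07435724]), 'tvec': array([-596.10354311,  145.99348096, 1049.52199539])}
[ 480.17672694 -717.61685349  855.92424425]
{'fx': 319.25015053561157, 'fy': 319.25015053561157, 'cx': 275.82730544739803, 'cy': 208.6812124065455, 'mount': array([[-2.09158510e-04, -9.69958352e-01, -2.43270941e-01,
         6.94204842e+01],
       [ 9.99999882e-01, -9.59558711e-05, -4.77185174e-04,
         2.60554466e-01],
       [ 4.39506470e-04, -2.43271012e-01,  9.69958258e-01,
        -1.70827553e+02],
       [ 0.00000000e+00,  0.00000000e+00,  0.00000000e+00,
         1.00000000e+00]])}
```

View pics/scene0.png

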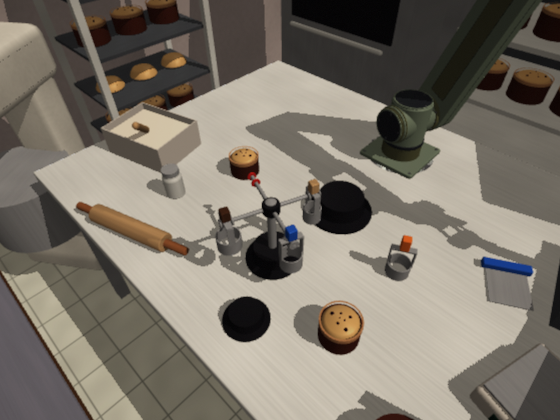

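View pics/side0.png

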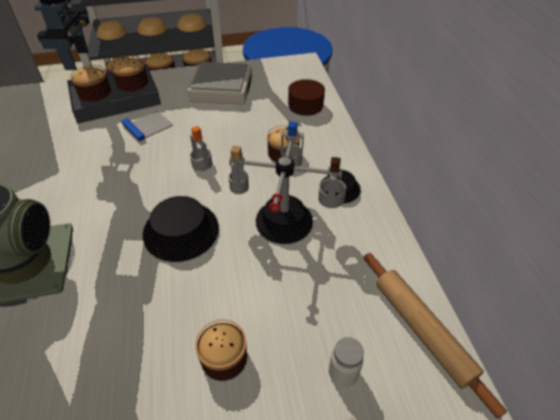

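```bash
cat > h.py <<'E'
import cv2,numpy as np
from workcell import *
def P(n):
    m=camera_model(n);R=cv2.Rodrigues(np.array(m["rvec"],float))[0];t=np.array(m["tvec"],float).reshape(3,1)
    K=np.array([[m["fx"],0,m["cx"]],[0,m["fy"],m["cy"]],[0,0,1.]]);return K,R,t
def proj(n,p):
    K,R,t=P(n);q=K@(R@np.array(p,float).reshape(3,1)+t);return (q[:2]/q[2]).ravel()
def tri(a,b):
    M=[K@np.hstack([R,t]) for K,R,t in (P("scene"),P("side"))]
    X=cv2.triangulatePoints(M[0],M[1],np.array(a,float).reshape(2,1),np.array(b,float).reshape(2,1));X=(X[:3]/X[3]).ravel()
    return X.round(1), np.r_[proj("scene",X)-a,proj("side",X)-b].round(1)
def onz(n,uv,z):
    K,R,t=P(n);d=R.T@np.linalg.inv(K)@np.array([*uv,1.]);c=(-R.T@t).ravel();return (c+d*(z-c[2])/d[2]).round(1)
def wpose():
    from scipy.spatial.transform import Rotation as Ro
    s=state();T=np.eye(4);T[:3,:3]=Ro.from_euler('xyz',s["ee_rot"],degrees=True).as_matrix();T[:3,3]=s["ee_pos"]
    return T@camera_model("wrist")["mount"]
def wonz(T,uv,z):
    m=camera_model("wrist");d=T[:3,:3]@np.array([(uv[0]-m["cx"])/m["fx"],(uv[1]-m["cy"])/m["fy"],1]);c=T[:3,3];return (c+d*(z-c[2])/d[2]).round(1)
def wproj(T,p):
    m=camera_model("wrist");q=np.linalg.inv(T)@np.r_[np.array(p,float),1];return np.array([m["fx"]*q[0]/q[2]+m["cx"],m["fy"]*q[1]/q[2]+m["cy"]])
E
python3 - <<'E'
from h import *
for n,a,b in [("post",(271,203),(285,164)),("disc",(256,180),(276,203)),("knob",(406,243),(197,134)),("brown",(225,215),(335,162)),("blue",(291,234),(292,130)),("tan",(313,187),(236,152))]:print(n,*tri(a,b))
for n,a in [("mouldA",(341,320)),("mouldB",(244,160))]:print(n,onz("scene",a,77))
print("shk",onz("scene",(171,170),100))
s=cv2.imread("pics/scene0.png");d=cv2.imread("pics/side0.png")
C=lambda im,x,y,w,h:cv2.resize(im[y:y+h,x:x+w],(400,300),interpolation=cv2.INTER_CUBIC)
cv2.imwrite("pics/c.png",np.vstack([np.hstack([C(s,200,160,132,99),C(s,372,220,60,45)]),np.hstack([C(d,220,120,132,99),C(d,170,120,80,60)])]))
E
```

```text
post [6.384e+02 4.000e-01 2.016e+02] [-1.2  0.5 -1.  -0.4]
disc [596.6 -98.9 187. ] [-1.7  0.7 -1.6 -0.6]
knob [449.2 269.  112.7] [-1.   0.7 -0.7 -0.5]
brown [744.6 -34.3 217.4] [-0.3  0.1 -0.2 -0.1]
blue [679.8 106.2 210.1] [-0.4  0.2 -0.3 -0.1]
tan [536.8  45.7 215.6] [ 0. -0.  0.  0.]
mouldA [698.1 273.1  77. ]
mouldB [ 468.1 -294.6   77. ]
shk [ 670.4 -395.   100. ]
```

View pics/c.png

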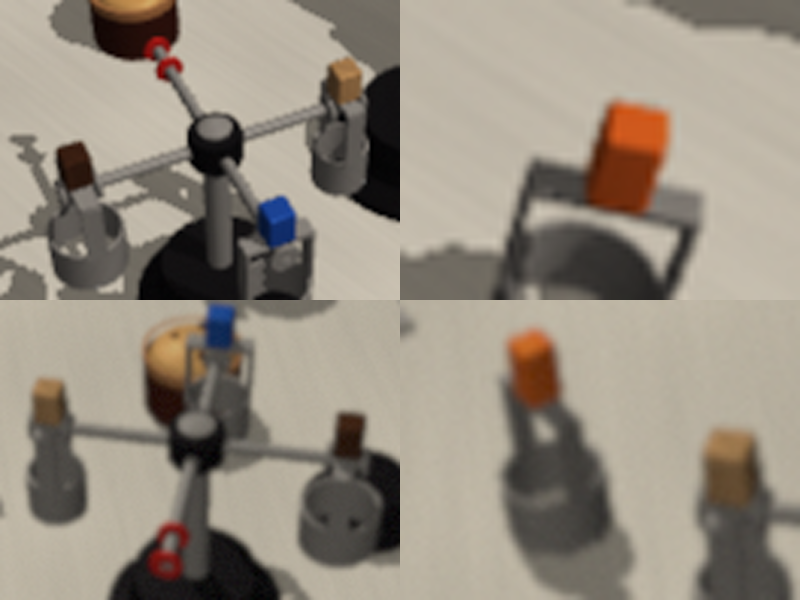

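```bash
python3 - <<'E'
from h import *
s=cv2.imread("pics/scene0.png");d=cv2.imread("pics/side0.png")
def blob(im,lo,hi,box):
    x,y,w,h=box;c=cv2.cvtColor(im[y:y+h,x:x+w],cv2.COLOR_BGR2HSV);m=cv2.inRange(c,lo,hi)|cv2.inRange(c,(172,lo[1],lo[2]),(180,255,255))*(lo[0]==0)
    n,l,st,ce=cv2.connectedComponentsWithStats(m);return [(st[i,4],st[i,:4]+[x,y,0,0],(ce[i]+[x,y]).round(1)) for i in range(1,n) if st[i,4]>4]
for im,b in((s,(240,165,25,30)),(d,(262,185,30,35))):print("red",blob(im,(0,130,90),(6,255,255),b))
for im,b in((s,(385,225,40,40)),(d,(180,115,40,40))):print("or",blob(im,(3,150,90),(20,255,255),b))
print("outer",*tri((252.1,176.5),(274.8,206.8)),"inner",*tri((255.8,182.4),(277.1,198.5)),"post",*tri((271.6,200.8),(285,161.8)))
a,b=onz("scene",(392.3,244.8),94),onz("scene",(417,250),94);print(a,b,np.degrees(np.arctan2(*(b-a)[1::-1])),np.linalg.norm((b-a)[:2]))
E
```

```text
red [(np.int32(32), array([248, 172,   8,   7]), array([251. , 174.5])), (np.int32(31), array([252, 179,   8,   7]), array([254.9, 181.4]))]
red [(np.int32(41), array([272, 194,  10,   7]), array([277.4, 196.3])), (np.int32(64), array([270, 202,  10,   9]), array([274.2, 206.1]))]
or [(np.int32(137), array([401, 236,  11,  16]), array([405.9, 243.3]))]
or [(np.int32(100), array([192, 127,   9,  14]), array([196.3, 133.5]))]
outer [ 593.2 -113.2  189.8] [-0.6  0.3 -0.6 -0.2] inner [602.5 -90.  189.2] [-0.8  0.4 -0.8 -0.3] post [637.8   1.  208.2] [-1.5  0.7 -1.3 -0.5]
[457.4 242.9  94. ] [430.1 295.2  94. ] 117.56404237295023 58.9964405705971
```

Call:
arm_command(deltas="0 0 -40 0 0 0 0; 0 0 -45 0 0 0 0", force=20)

```text
time_s: 0.35
ee_pos: [132.5, 558.8, 298.7]
ee_rot: [-179.8, -0.0, 166.7]
force: [0.9, 0.7, -0.6]
gripper_width: 74.3
```

```bash
cat > plan.py <<'E'
import sys,numpy as np
from workcell import state
def plan(wps,hand,pos=None,yaw=None,n=None,vmax=55,wmax=9.5):
    s=state();p=np.array(s["ee_pos"] if pos is None else pos,float);y=s["ee_rot"][2] if yaw is None else yaw
    out=[]
    for *q,yt in wps:
        q=np.array(q,float);dy=(yt-y+180)%360-180
        k=n or int(max(1,np.ceil(np.linalg.norm(q-p)/vmax),np.ceil(abs(dy)/wmax)))
        for i in range(k):
            d=(q-p)/k;a=np.radians(y);c,sn=np.cos(a),np.sin(a)
            out.append(f"{d@[c,sn,0]:.1f} {d@[sn,-c,0]:.1f} {-d[2]:.1f} 0 0 {-dy/k:.2f} {hand}")
            y+=dy/k
            # keep d from the same segment
            p=p+d;  
            if i<k-1: 
                rem=k-1-i; d=(q-p)/rem
                p0=p
            # recompute next step uniformly
            if i<k-1: globals().update()
            kk=k
            if i<k-1:
                # uniform remaining
                pass
        p=q.copy()
    for i in range(0,len(out),5):print("; ".join(out[i:i+5]))
E
cat > plan.py <<'E'
import numpy as np
from workcell import state
def plan(wps,hand,pos=None,yaw=None,vmax=55,wmax=9.5):
    """straight tool-down moves to (x,y,z,yaw) waypoints, printed as arm_command rows"""
    s=state();p=np.array(s["ee_pos"] if pos is None else pos,float);y=s["ee_rot"][2] if yaw is None else yaw
    out=[]
    for *q,yt in wps:
        q=np.array(q,float);dy=(yt-y+180)%360-180
        k=int(max(1,np.ceil(np.linalg.norm(q-p)/vmax),np.ceil(abs(dy)/wmax)));d=(q-p)/k
        for i in range(k):
            a=np.radians(y+i*dy/k);c,sn=np.cos(a),np.sin(a)
            out.append(f"{d@[c,sn,0]:.1f} {d@[sn,-c,0]:.1f} {-d[2]:.1f} 0 0 {-dy/k:.2f} {hand}")
        p,y=q,yt
    for i in range(0,len(out),5):print("; ".join(out[i:i+5]))
E
python3 - <<'E'
from plan import *
plan([(649,-82,300,68)],0)
E
```

```text
-43.4 -33.6 -0.1 0 0 6.58 0; -46.9 -28.4 -0.1 0 0 6.58 0; -49.9 -22.9 -0.1 0 0 6.58 0; -52.2 -17.0 -0.1 0 0 6.58 0; -53.8 -10.9 -0.1 0 0 6.58 0
-54.7 -4.7 -0.1 0 0 6.58 0; -54.8 1.6 -0.1 0 0 6.58 0; -54.3 7.9 -0.1 0 0 6.58 0; -53.0 14.0 -0.1 0 0 6.58 0; -51.1 20.0 -0.1 0 0 6.58 0
-48.5 25.7 -0.1 0 0 6.58 0; -45.2 31.1 -0.1 0 0 6.58 0; -41.3 36.1 -0.1 0 0 6.58 0; -36.9 40.6 -0.1 0 0 6.58 0; -32.0 44.6 -0.1 0 0 6.58 0
```

Call:
arm_command(deltas="-43.4 -33.6 -0.1 0 0 6.58 0; -46.9 -28.4 -0.1 0 0 6.58 0; -49.9 -22.9 -0.1 0 0 6.58 0; -52.2 -17.0 -0.1 0 0 6.58 0; -53.8 -10.9 -0.1 0 0 6.58 0")

```text
time_s: 0.98
ee_pos: [305.6, 344.3, 299.2]
ee_rot: [-180.0, 0.0, 133.6]
force: [0.4, 0.3, -1.0]
gripper_width: 24.4
```

Call:
arm_command(deltas="-54.7 -4.7 -0.1 0 0 6.58 0; -54.8 1.6 -0.1 0 0 6.58 0; -54.3 7.9 -0.1 0 0 6.58 0; -53.0 14.0 -0.1 0 0 6.58 0; -51.1 20.0 -0.1 0 0 6.58 0")

```text
time_s: 1.6
ee_pos: [477.7, 130.7, 299.7]
ee_rot: [-180.0, -0.0, 100.6]
force: [0.9, 0.4, 0.3]
gripper_width: 0.9
```

Call:
arm_command(deltas="-48.5 25.7 -0.1 0 0 6.58 0; -45.2 31.1 -0.1 0 0 6.58 0; -41.3 36.1 -0.1 0 0 6.58 0; -36.9 40.6 -0.1 0 0 6.58 0; -32.0 44.6 -0.1 0 0 6.58 0")

```text
time_s: 2.22
ee_pos: [649.8, -82.9, 299.9]
ee_rot: [-179.9, -0.0, 67.7]
force: [0.6, -0.1, 0.7]
gripper_width: 0.4
```

Call:
arm_command(deltas="0 0 0 0 0 0 0")

```text
time_s: 2.35
ee_pos: [650.3, -84.6, 298.0]
ee_rot: [-179.9, 0.1, 67.7]
force: [0.2, 0.7, 0.4]
gripper_width: 0.6
```

```bash
python3 - <<'E'
from h import *
T=wpose();im=grab_frame("wrist")[:,:,::-1].copy();cv2.imwrite("pics/w1.png",im)
print(state()["ee_pos"],state()["ee_rot"])
A=np.array([638,2.5]);u=np.array([np.cos(np.radians(248)),np.sin(np.radians(248))])
for p in ([*A,215],[*(A+98*u),202],[*(A+126*u),202],[*(A+128*u),190]):
    q=wproj(T,p);print(q);cv2.circle(im,tuple(int(round(v)) for v in q),3,(0,255,0),1)
cv2.imwrite("pics/w1a.png",im)
E
```

```text
[649.23726151 -82.67773853 298.69291576] [-1.79837262e+02  1.57180831e-02  6.78643415e+01]
[219.59506713 118.15369836]
[227.54140621 234.21109942]
[228.84985204 263.67889947]
[230.80225969 260.37375628]
```

View pics/w1a.png

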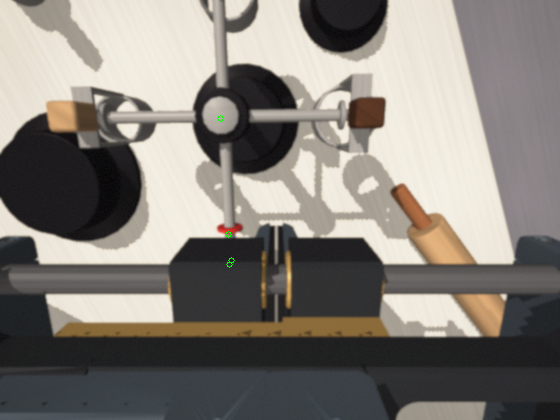

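```bash
cat > push.py <<'E'
from plan import *
A=np.array([640,4.])
def pt(phi,o=18.5,r=72,z=172):
    a=np.radians(phi+180);u=np.array([np.cos(a),np.sin(a)]);t=np.array([-u[1],u[0]]);return (*(A+r*u+o*t),z,phi)
E
python3 - <<'E'
from push import *
plan([pt(68.6,38,z=300),pt(68.6,38),pt(68.6,22)],0,vmax=45)
print();plan([pt(f) for f in np.arange(64,24,-4)],0,pos=pt(68.6,22)[:3],yaw=68.6)
E
```

```text
5.3 -2.3 -1.3 0 0 -0.74 0; 0.0 0.0 42.7 0 0 -0.00 0; 0.0 0.0 42.7 0 0 -0.00 0; 0.0 0.0 42.7 0 0 -0.00 0; -0.0 -16.0 -0.0 0 0 -0.00 0

-1.3 -9.3 -0.0 0 0 4.60 0; -1.1 -5.1 -0.0 0 0 4.00 0; -1.1 -5.1 -0.0 0 0 4.00 0; -1.1 -5.1 -0.0 0 0 4.00 0; -1.1 -5.1 -0.0 0 0 4.00 0
-1.1 -5.1 -0.0 0 0 4.00 0; -1.1 -5.1 -0.0 0 0 4.00 0; -1.1 -5.1 -0.0 0 0 4.00 0; -1.1 -5.1 -0.0 0 0 4.00 0; -1.1 -5.1 -0.0 0 0 4.00 0
```

Call:
arm_command(deltas="5.3 -2.3 0 0 0 -0.74 0; 0 0 42.2 0 0 0 0; 0 0 42.2 0 0 0 0; 0 0 42.2 0 0 0 0; 0 0 0 0 0 0 0")

```text
time_s: 3.02
ee_pos: [646.0, -73.6, 171.2]
ee_rot: [-179.6, 0.1, 68.8]
force: [-0.5, 0.0, 0.2]
gripper_width: 0.3
```

Call:
arm_command(deltas="0 -8 0 0 0 0 0; 0 -8 0 0 0 0 0; 0 -2 0 0 0 0 0; 0 -2 0 0 0 0 0")

```text
time_s: 3.52
ee_pos: [630.4, -68.4, 174.8]
ee_rot: [179.9, -0.0, 68.7]
force: [0.5, 0.1, 0.1]
gripper_width: 0.6
```

Call:
arm_command(deltas="-1.1 -5.1 0 0 0 4 0; -1.1 -5.1 0 0 0 4 0; -1.1 -5.1 0 0 0 4 0")

```text
time_s: 3.9
ee_pos: [617.3, -65.8, 174.5]
ee_rot: [179.7, -0.1, 56.6]
force: [4.9, -2.0, -1.2]
gripper_width: 0.7
```

Call:
arm_command(deltas="-1.1 -5.1 0 0 0 4 0; -1.1 -5.1 0 0 0 4 0; -1.1 -5.1 0 0 0 4 0; -1.1 -5.1 0 0 0 4 0")

```text
time_s: 4.4
ee_pos: [598.5, -56.8, 174.4]
ee_rot: [179.7, -0.1, 40.6]
force: [3.7, -3.5, -1.4]
gripper_width: 0.5
```

Call:
arm_command(deltas="-1.1 -5.1 0 0 0 4 0; -1.1 -5.1 0 0 0 4 0; -1.1 -5.1 0 0 0 4 0; -0.3 -1.3 0 0 0 1 0")

```text
time_s: 4.9
ee_pos: [585.1, -45.0, 174.4]
ee_rot: [179.8, -0.1, 27.7]
force: [2.8, -4.1, -0.1]
gripper_width: 0.4
```

Call:
arm_command(deltas="-0.3 -1.3 0 0 0 1 0; -0.3 -1.3 0 0 0 1 0; -0.3 -1.3 0 0 0 1 0; -0.3 -1.3 0 0 0 1 0; -0.3 -1.3 0 0 0 1 0")

```text
time_s: 5.52
ee_pos: [580.3, -38.8, 174.2]
ee_rot: [180.0, -0.1, 22.6]
force: [4.1, -2.7, 1.9]
gripper_width: 0.3
```

Call:
arm_command(deltas="-0.3 -1.3 0 0 0 1 0; -0.3 -1.3 0 0 0 1 0; -0.3 -1.3 0 0 0 1 0")

```text
time_s: 5.9
ee_pos: [578.0, -35.5, 174.3]
ee_rot: [180.0, -0.1, 19.6]
force: [3.5, -2.7, 0.7]
gripper_width: 0.3
```

Call:
arm_command(deltas="-0.3 -1.3 0 0 0 1 0; -0.3 -1.3 0 0 0 1 0; -0.3 -1.3 0 0 0 1 0; -0.3 -1.3 0 0 0 1 0")

```text
time_s: 6.4
ee_pos: [575.7, -32.1, 174.3]
ee_rot: [179.8, -0.1, 15.7]
force: [5.0, -7.1, 1.2]
gripper_width: 0.3
```

Call:
arm_command(deltas="-0.3 -1.3 0 0 0 1 0")

```text
time_s: 6.52
ee_pos: [575.2, -31.3, 174.3]
ee_rot: [179.8, -0.1, 14.7]
force: [6.2, -7.4, 0.3]
gripper_width: 0.6
```

Call:
arm_command(deltas="-0.3 -1.3 0 0 0 1 0")

```text
time_s: 6.65
ee_pos: [574.8, -30.6, 174.3]
ee_rot: [179.7, -0.1, 13.7]
force: [6.0, -9.1, -0.2]
gripper_width: 0.2
```

Call:
arm_command(deltas="0 0 0 0 0 0 0; 0 4 0 0 0 0 0; 0 16 0 0 0 0 0; 0 16 0 0 0 0 0; 0 0 0 0 0 0 0")

```text
time_s: 7.28
ee_pos: [581.8, -64.8, 173.5]
ee_rot: [-180.0, 0.0, 13.6]
force: [-0.2, 0.8, -0.0]
gripper_width: 0.0
```

Call:
arm_command(deltas="0 0 -40 0 0 0 0; 0 0 -40 0 0 0 0; 0 0 -40 0 0 0 60; 0 0 -40 0 0 0 60; 0 0 0 0 0 0 60")

```text
time_s: 7.9
ee_pos: [583.0, -63.6, 337.4]
ee_rot: [179.9, -0.4, 13.7]
force: [0.1, 0.8, -0.7]
gripper_width: 28.0
```

```bash
python3 - <<'E'
from plan import *
s=state();print(s["ee_pos"],s["ee_rot"],s["time_s"])
# view pose: branch in front of camera; camera looks ~170mm behind tool x... then on to the cutter
plan([(470,-25,335,14)],60)
E
```

```text
[583.00154092 -63.56730385 337.42146594] [179.89536893  -0.37947664  13.70210591] 7.9
-33.5 -21.4 0.8 0 0 -0.10 60; -33.5 -21.5 0.8 0 0 -0.10 60; -33.5 -21.5 0.8 0 0 -0.10 60
```

Call:
arm_command(deltas="-33.5 -21.4 0.8 0 0 0 60; -33.5 -21.4 0.8 0 0 0 60; -33.5 -21.4 0.8 0 0 0 60; 0 0 0 0 0 0 60; 0 0 0 0 0 0 60")

```text
time_s: 8.52
ee_pos: [469.3, -25.1, 330.9]
ee_rot: [-180.0, 0.0, 13.7]
force: [-0.3, 0.8, 0.1]
gripper_width: 60.0
```

```bash
python3 - <<'E'
from h import *
T=wpose();im=grab_frame("wrist")[:,:,::-1].copy();np.save("T2.npy",T);cv2.imwrite("pics/w2raw.png",im)
for n in("scene","side"):cv2.imwrite(f"pics/{n}2.png",grab_frame(n)[:,:,::-1])
print(state()["ee_pos"],state()["ee_rot"])
A=np.array([640,4]);a=np.radians(180+13);u=np.array([np.cos(a),np.sin(a)])
for p in ([*A,215],[*(A+98*u),202],[*(A+126*u),202],[*(A+128*u),190]):
    q=wproj(T,p);print(q);cv2.circle(im,tuple(int(round(v)) for v in q),2,(0,255,0),1)
cv2.imwrite("pics/w2.png",im)
E
```

```text
[469.84833497 -25.3427043  330.82428225] [-1.79978479e+02  4.27468698e-02  1.36815617e+01]
[292.08471951  -9.30321584]
[288.71455573 119.88532623]
[288.04869926 151.25574882]
[287.54837697 152.4618805 ]
```

View pics/w2.png

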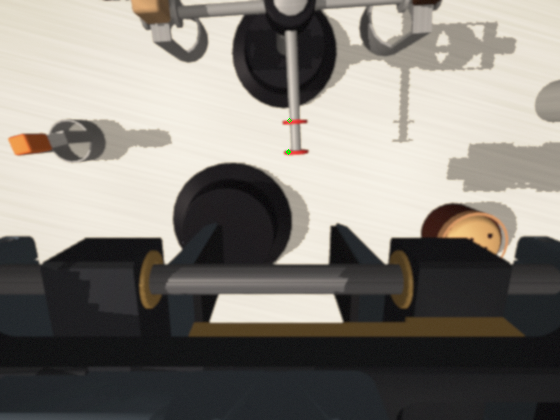

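```bash
python3 - <<'E'
from h import *
from scipy.optimize import least_squares
T=np.load("T2.npy");im=cv2.imread("pics/w2raw.png")
def reds(im,b):
    x,y,w,h=b;c=cv2.cvtColor(im[y:y+h,x:x+w],cv2.COLOR_BGR2HSV);m=cv2.inRange(c,(0,110,80),(6,255,255))|cv2.inRange(c,(172,110,80),(180,255,255))
    n,l,st,ce=cv2.connectedComponentsWithStats(m);return [(int(st[i,4]),(st[i,:4]+[x,y,0,0]).tolist(),(ce[i]+[x,y]).round(1).tolist()) for i in range(1,n) if st[i,4]>4]
W=reds(im,(270,105,60,65));print(W)
S=reds(cv2.imread("pics/scene2.png"),(230,150,100,60));D=reds(cv2.imread("pics/side2.png"),(180,130,110,110));print(S);print(D)
for w in W:
    x,y,ww,h=w[1];print("top y edge centre",wonz(T,w[2],202), wonz(T,(x+ww/2-.5,y+h/2-.5),190))
g=[wonz(T,p,215) for p in((290,5),)];print(g)
E
python3 - <<'E'
import cv2,numpy as np
s=cv2.imread("pics/scene2.png");d=cv2.imread("pics/side2.png");w=cv2.imread("pics/w2raw.png")
C=lambda im,x,y,w,h:cv2.resize(im[y:y+h,x:x+w],(400,300),interpolation=cv2.INTER_CUBIC)
cv2.imwrite("pics/c2.png",np.vstack([np.hstack([C(s,230,160,100,75),C(w,0,100,120,90)]),np.hstack([C(d,220,130,100,75),C(w,230,0,120,90)])]))
E
```

```text
[(89, [283, 119, 24, 6], [294.2, 121.4]), (87, [285, 150, 23, 5], [295.6, 152.1])]
[(30, [290, 173, 8, 7], [294.0, 175.2]), (34, [285, 179, 9, 8], [289.3, 181.8])]
[(17, [244, 178, 4, 7], [245.9, 180.6]), (25, [232, 181, 5, 9], [234.2, 184.9])]
top y edge centre [544.4 -23.2 202. ] [544.8 -24.1 190. ]
top y edge centre [518.1 -31.3 202. ] [517.6 -32.6 190. ]
[array([629.9,   3.1, 215. ])]
```

View pics/c2.png

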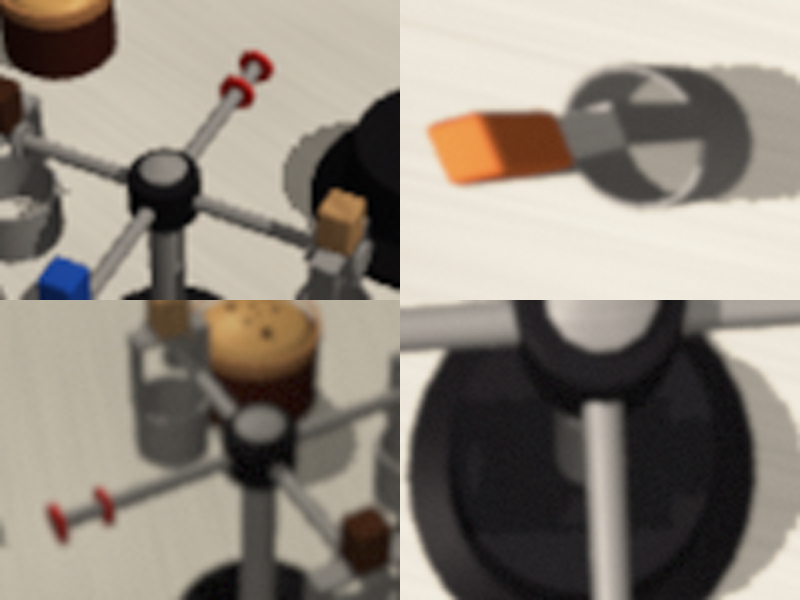

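```bash
python3 - <<'E'
from h import *
from plan import plan
print(tri((294,175.2),(234.2,184.9)),tri((289.3,181.8),(245.9,180.6)))
plan([(378,232,280,27.6)],60)
E
```

```text
(array([518.9, -35. , 193.5]), array([-0.7,  0.4, -0.6, -0.3])) (array([545.7, -26.5, 193.2]), array([-0.7,  0.4, -0.7, -0.3]))
-4.7 -45.3 8.5 0 0 -2.32 60; -2.9 -45.4 8.5 0 0 -2.32 60; -1.0 -45.5 8.5 0 0 -2.32 60; 0.8 -45.5 8.5 0 0 -2.32 60; 2.6 -45.5 8.5 0 0 -2.32 60
4.5 -45.3 8.5 0 0 -2.32 60
```

Call:
arm_command(deltas="-4.7 -45.3 8.5 0 0 -2.32 60; -2.9 -45.4 8.5 0 0 -2.32 60; -1.0 -45.5 8.5 0 0 -2.32 60; 0.8 -45.5 8.5 0 0 -2.32 60; 2.6 -45.5 8.5 0 0 -2.32 60")

```text
time_s: 9.3
ee_pos: [392.6, 190.7, 288.4]
ee_rot: [-180.0, 0.0, 25.3]
force: [0.2, 0.3, 0.4]
gripper_width: 60.4
```

Call:
arm_command(deltas="4.5 -45.3 8.5 0 0 -2.32 60; 0 0 0 0 0 0 60; 0 0 0 0 0 0 60")

```text
time_s: 9.68
ee_pos: [377.8, 232.0, 280.2]
ee_rot: [180.0, 0.0, 27.6]
force: [0.2, -0.3, -0.7]
gripper_width: 59.7
```

```bash
python3 - <<'E'
from h import *
T=wpose();im=grab_frame("wrist")[:,:,::-1].copy();np.save("T3.npy",T);cv2.imwrite("pics/w3raw.png",im)
s=state();print(s["ee_pos"],s["ee_rot"],s["time_s"])
q=wproj(T,(448,269,132));print(q)
x=int(np.clip(q[0]-80,0,400));y=int(np.clip(q[1]-60,0,300));print(x,y)
c=cv2.resize(im[y:y+120,x:x+160],(800,600),interpolation=cv2.INTER_CUBIC);cv2.imwrite("pics/w3.png",c)
E
```

```text
[377.89658752 231.65650669 280.39621292] [1.79976663e+02 7.56301096e-03 2.75637104e+01] 9.725
[276.46390735 115.57036223]
196 55
```

View pics/w3.png

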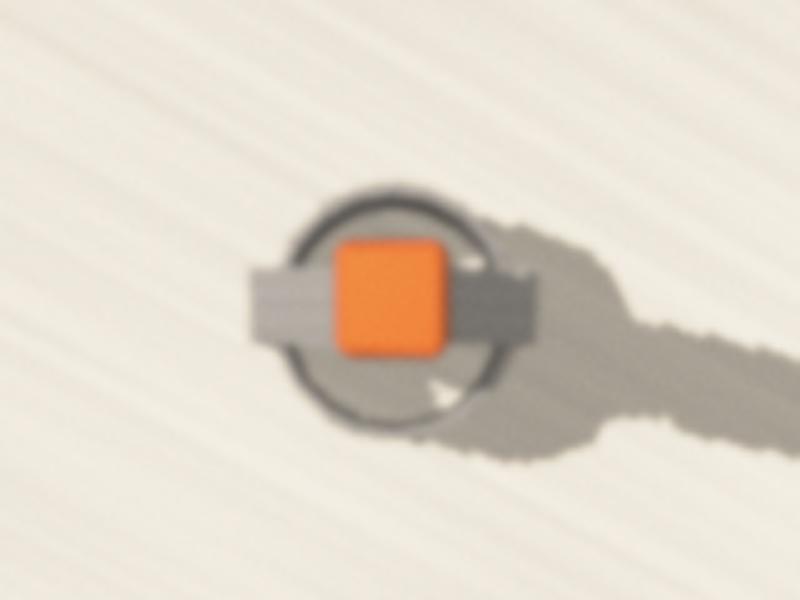

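```bash
python3 - <<'E'
from h import *
from plan import plan
T=np.load("T3.npy");k=wonz(T,(274.2,114.6),132);print(k,wonz(T,(274.8,116.2),94))
plan([(k[0],k[1],210,27.5),(k[0],k[1],102,27.5)],60,vmax=40)
E
```

```text
[447.8 271.3 132. ] [447.8 270.8  94. ]
26.8 -0.9 23.5 0 0 0.02 60; 26.8 -0.9 23.5 0 0 0.02 60; 26.8 -1.0 23.5 0 0 0.02 60; 0.0 0.0 36.0 0 0 -0.00 60; 0.0 0.0 36.0 0 0 -0.00 60
0.0 0.0 36.0 0 0 -0.00 60
```

Call:
arm_command(deltas="26.8 -0.9 23.5 0 0 0 60; 26.8 -0.9 23.5 0 0 0 60; 26.8 -1 23.5 0 0 0 60; 0 0 0 0 0 0 60; 0 0 0 0 0 0 60")

```text
time_s: 10.35
ee_pos: [447.3, 271.0, 210.6]
ee_rot: [180.0, -0.0, 27.5]
force: [-0.6, 0.3, 0.6]
gripper_width: 59.9
```

Call:
arm_command(deltas="0 0 36 0 0 0 60; 0 0 36 0 0 0 60; 0 0 36 0 0 0 60; 0 0 0 0 0 0 60; 0 0 0 0 0 0 60")

```text
time_s: 10.98
ee_pos: [448.2, 272.3, 104.1]
ee_rot: [-180.0, -0.2, 27.6]
force: [0.3, 0.5, 0.9]
gripper_width: 59.9
```

Call:
arm_command(deltas="0 0 1 0 0 0 18; 0 0 0 0 0 0 18; 0 0 0 0 0 0 18; 0 0 0 0 0 0 18; 0 0 0 0 0 0 18", force=30)

```text
time_s: 11.6
ee_pos: [447.1, 271.9, 100.9]
ee_rot: [-180.0, 0.0, 27.6]
force: [-0.1, 0.1, 0.3]
gripper_width: 21.9
```

Call:
arm_command(deltas="0 0 0 0 0 0 16; 0 0 0 0 0 0 16; 0 0 -10 0 0 0 16; 0 0 -15 0 0 0 16; 0 0 0 0 0 0 16")

```text
time_s: 12.22
ee_pos: [448.2, 272.6, 127.8]
ee_rot: [-180.0, -0.2, 27.6]
force: [-0.2, 1.1, -1.4]
gripper_width: 22.2
```

```bash
python3 - <<'E'
from workcell import state
for i in range(3):
    s=state();print(s["ee_pos"].round(1),s["ee_rot"].round(2),s["force"].round(2),s["gripper_width"],s["time_s"])
E
```

```text
[448.2 272.6 127.8] [-179.98   -0.23   27.62] [-0.15  1.14 -1.42] 22.162590510444545 12.225
[448.2 272.6 127.8] [-179.98   -0.23   27.62] [-0.15  1.14 -1.42] 22.162590510444545 12.225
[448.2 272.6 127.8] [-179.98   -0.23   27.62] [-0.15  1.14 -1.42] 22.162590510444545 12.225
```

```bash
python3 - <<'E'
from plan import plan
plan([(448,272,226,27.6),(457.4,-51.6,226,17)],16,vmax=40)
E
```

```text
-0.2 0.1 -32.7 0 0 0.01 16; -0.2 0.1 -32.7 0 0 0.01 16; -0.2 0.1 -32.7 0 0 0.01 16; -15.7 32.3 -0.0 0 0 1.18 16; -15.1 32.7 -0.0 0 0 1.18 16
-14.4 33.0 -0.0 0 0 1.18 16; -13.7 33.3 -0.0 0 0 1.18 16; -13.0 33.5 -0.0 0 0 1.18 16; -12.3 33.8 -0.0 0 0 1.18 16; -11.6 34.0 -0.0 0 0 1.18 16
-10.9 34.3 -0.0 0 0 1.18 16; -10.2 34.5 -0.0 0 0 1.18 16
```

Call:
arm_command(deltas="0 0 -20 0 0 0 16; 0 0 -39 0 0 0 16; 0 0 -39 0 0 0 16; -15.7 32.3 0 0 0 1.18 16; -15.1 32.7 0 0 0 1.18 16")

```text
time_s: 12.85
ee_pos: [449.2, 199.4, 224.4]
ee_rot: [180.0, -0.1, 25.3]
force: [0.1, 0.1, -2.0]
gripper_width: 21.9
```

Call:
arm_command(deltas="-14.4 33.0 0 0 0 1.18 16; -13.7 33.3 0 0 0 1.18 16; -13.0 33.5 0 0 0 1.18 16; -12.3 33.8 0 0 0 1.18 16; -11.6 34.0 0 0 0 1.18 16")

```text
time_s: 13.48
ee_pos: [454.3, 19.1, 224.0]
ee_rot: [-180.0, -0.0, 19.3]
force: [0.1, -0.1, -2.0]
gripper_width: 21.9
```

Call:
arm_command(deltas="-10.9 34.3 0 0 0 1.18 16; -10.2 34.5 0 0 0 1.18 16; 0 0 0 0 0 0 16; 0 0 0 0 0 0 16; 0 0 0 0 0 0 16")

```text
time_s: 14.1
ee_pos: [456.7, -50.8, 223.9]
ee_rot: [-180.0, -0.0, 17.1]
force: [0.3, 0.2, -0.8]
gripper_width: 21.4
```

```bash
python3 - <<'E'
from h import *
T=wpose();im=grab_frame("wrist")[:,:,::-1].copy();np.save("T4.npy",T);cv2.imwrite("pics/w4.png",im)
s=state();print(s["ee_pos"],s["ee_rot"],s["force"],s["gripper_width"],s["time_s"])
c=cv2.cvtColor(im,cv2.COLOR_BGR2HSV);m=cv2.inRange(c,(0,130,80),(6,255,255))|cv2.inRange(c,(172,130,80),(180,255,255))
n,l,st,ce=cv2.connectedComponentsWithStats(m)
for i in range(1,n):
    if st[i,4]>20: print(st[i],ce[i],wonz(T,ce[i],198))
E
```

```text
[456.69423465 -50.82519261 223.93502425] [-1.79982113e+02 -3.57101126e-03  1.70843714e+01] [-0.37652038  0.98010956 -0.774048  ] 22.140429291222855 14.15
[259  80  38  11 330] [277.15151515  84.77878788] [544.7 -23.8 198. ]
[260 131  36   7 190] [277.2        134.17368421] [518.1 -32.1 198. ]
```

View pics/w4.png

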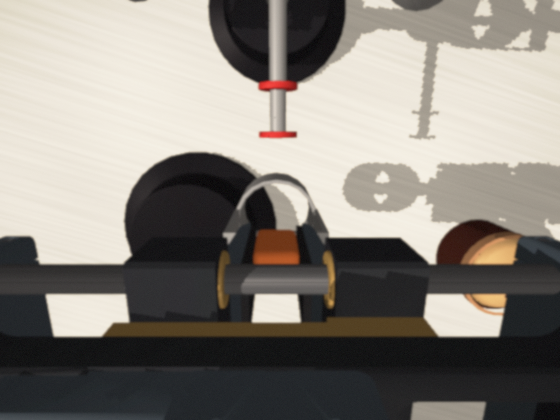

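Call:
arm_command(deltas="16 0.8 0 0 0 0 16; 16 0 0 0 0 0 16; 16 0 0 0 0 0 16; 16 0 0 0 0 0 16; 14.4 0 0 0 0 0 16")

```text
time_s: 14.78
ee_pos: [533.2, -29.1, 223.7]
ee_rot: [-180.0, 0.0, 17.0]
force: [-0.5, -0.5, -2.1]
gripper_width: 22.2
```

Call:
arm_command(deltas="0 0 0 0 0 0 16; 0 0 0 0 0 0 16; 0 0 0 0 0 0 16")

```text
time_s: 15.15
ee_pos: [531.5, -29.7, 224.1]
ee_rot: [-180.0, 0.0, 17.0]
force: [-0.3, -0.1, -1.8]
gripper_width: 22.0
```

```bash
python3 - <<'E'
from h import *
s=cv2.imread("pics/scene2.png")
C=lambda im,x,y,w,h:cv2.resize(im[y:y+h,x:x+w],(400,400),interpolation=cv2.INTER_CUBIC)
cv2.imwrite("pics/c5.png",np.hstack([C(grab_frame("scene")[:,:,::-1],240,120,100,100),C(grab_frame("side")[:,:,::-1],190,130,100,100)]))
st=state();print(st["ee_pos"],st["force"],st["torque"])
E
```

```text
[531.55812936 -29.69793388 224.11776719] [ 0.88364671  0.28886076 -2.20925971] [-0.107217    0.12857184  0.03305273]
```

View pics/c5.png

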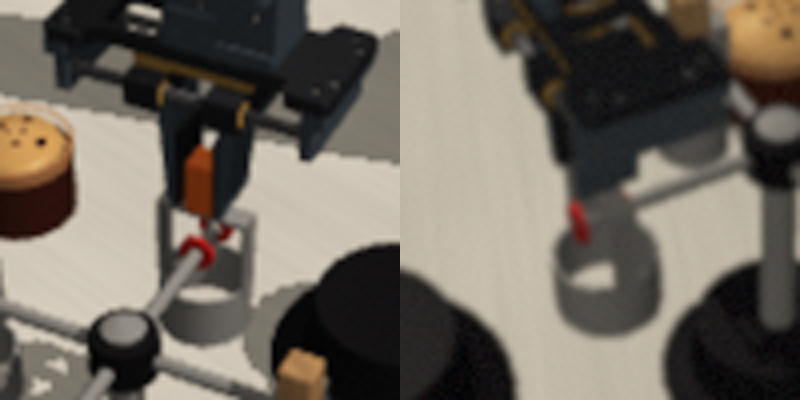

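Call:
arm_command(deltas="0 0 5 0 0 0 16; 0 0 5 0 0 0 16; 0 0 3 0 0 0 16; 0 0 2 0 0 0 16; 0 0 0 0 0 0 16")

```text
time_s: 15.88
ee_pos: [531.9, -29.5, 208.8]
ee_rot: [-180.0, 0.0, 17.0]
force: [-0.3, -0.1, -1.9]
gripper_width: 21.8
```

Call:
arm_command(deltas="0 0 1 0 0 0 16; 0 0 1 0 0 0 16")

```text
time_s: 16.12
ee_pos: [532.1, -29.5, 207.0]
ee_rot: [180.0, -0.0, 17.0]
force: [-0.6, 0.5, -2.3]
gripper_width: 21.6
```

Call:
arm_command(deltas="0 0 0.5 0 0 0 16; 0 0 0.5 0 0 0 16; 0 0 0 0 0 0 16")

```text
time_s: 16.5
ee_pos: [532.0, -29.5, 205.9]
ee_rot: [-180.0, -0.0, 17.0]
force: [0.7, 1.5, -1.3]
gripper_width: 21.7
```

Call:
arm_command(deltas="0 0 0.5 0 0 0 16; 0 0 0 0 0 0 16")

```text
time_s: 16.75
ee_pos: [532.0, -29.6, 205.8]
ee_rot: [180.0, -0.0, 17.0]
force: [0.8, -0.2, 0.3]
gripper_width: 21.3
```

Call:
arm_command(deltas="0 0 0 0 0 0 23; 0 0 0 0 0 0 25; 0 0 0 0 0 0 30; 0 0 0 0 0 0 40; 0 0 0 0 0 0 50")

```text
time_s: 17.38
ee_pos: [532.0, -29.5, 205.4]
ee_rot: [-180.0, -0.0, 17.0]
force: [0.3, -0.2, -1.1]
gripper_width: 47.1
```

Call:
arm_command(deltas="0 0 0 0 0 0 50; 0 0 0 0 0 0 50; 0 0 -5 0 0 0 50; 0 0 -10 0 0 0 50; 0 0 -20 0 0 0 50")

```text
time_s: 18.0
ee_pos: [531.7, -29.5, 240.9]
ee_rot: [-180.0, 0.1, 17.0]
force: [-0.6, -0.2, -0.1]
gripper_width: 49.7
```

Call:
arm_command(deltas="0 0 -40 0 0 0 50; 0 0 -40 0 0 0 50; -40 0 -10 0 0 0 50; -40 0 0 0 0 0 50; -40 0 0 0 0 0 50")

```text
time_s: 18.62
ee_pos: [416.2, -64.9, 331.4]
ee_rot: [179.9, -0.1, 17.0]
force: [0.0, -1.1, -0.7]
gripper_width: 49.6
```

```bash
python3 - <<'E'
from h import *
C=lambda im,x,y,w,h:cv2.resize(im[y:y+h,x:x+w],(400,400),interpolation=cv2.INTER_CUBIC)
cv2.imwrite("pics/c6.png",np.hstack([C(grab_frame("scene")[:,:,::-1],220,120,120,120),C(grab_frame("side")[:,:,::-1],190,130,120,120)]))
st=state();print(st["ee_pos"],st["force"],st["time_s"])
E
```

```text
[414.27981691 -65.17663578 331.95645085] [1.44468535 0.25293567 0.00453039] 18.725
```

View pics/c6.png

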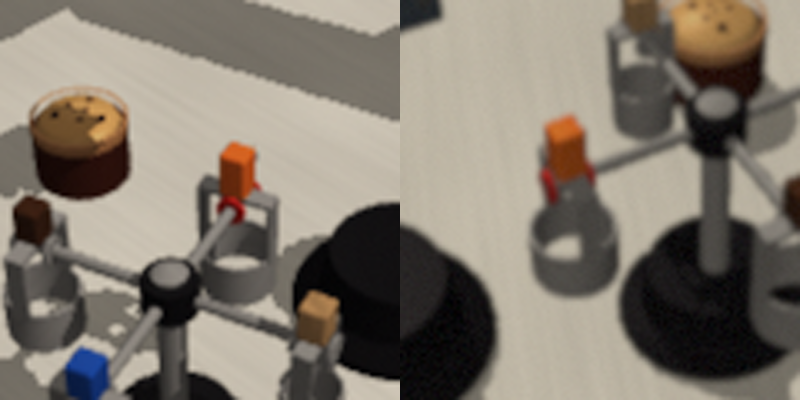

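```bash
python3 -c "
from workcell import *
print(job_done(),state()['time_s'])"
```

```text
the job is handed in; nothing more can be done
the job is handed in; nothing more can be done
```

The carousel is turned clockwise to its stop, the orange-knobbed cutter hangs on the empty branch, and the job is handed in. It took about 19 s of the 72 s.

- **Turning:** I pushed the bare bar with the shut fingers at about 72 mm from the axis. The push was about 5 N while turning freely and rose steadily to about 10–11 N, so I took that as the stop and backed off. The branch rests at about 17° (0.30 rad) counterclockwise of -x, inside the 0.35 rad window.
- **Hanging:** I gripped the knob, moved the cutter's window over the branch end from outside, and lowered it in small steps. The strap went below the disc tops without touching. The weight came onto the bar at the expected height, with about 2 N change in force. I then opened the fingers and withdrew.
- **Last checks:** The final scene and side pictures show the cutter hanging upright between the two red discs, with the gripper clear. By eye, the inner disc is within about 1 pixel of where it was before hanging, so the rack did not turn. The arm touched neither the moulds nor the shaker; one mould is in the final pictures, but I did not re-measure any of them.
- **Disagreements:** Estimates of the seat position from different cameras differed by up to about 3 mm, mostly sideways, which is well inside the strap window. The stop itself was judged only from the rise in force.

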